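Return a culture plate to the incubator and click its drawer home

ROBOT

A 7-joint arm with a two-finger parallel gripper is mounted at the origin on the work surface. World frame = base frame: x ahead of the robot, y to its left, z up, the work surface at z = 0. Lengths are in m, angles in rad, forces in N, time in s.
With the tool pointing down it reaches from about 0.425 to 0.95 m from the base axis. Payload 4.7 kg.
Tool frame: the origin (TCP) lies at the centre of the arm's flange, where the gripper is bolted on; the fingertips stand 173 mm ahead of it and the grasp point (between the pads) lies 155 mm ahead of it; z points along the fingers, y is the line along which they close (so a half turn about z gives the same grasp; the last joint's range is limited). The gripper opens to 85 mm and grips with 20 to 120 N. Pads are 22 mm wide; open, the fingers measure 114 mm over their backs; the gripper's body (76 mm by 85 mm) begins 54 mm behind the grasp point. The pads swing forward as they close: fully open they stand 13 mm farther back than shut.
Start: joints at [-0.029, 0.469, -0.049, 1.532, 0.024, 1.141, -0.082], TCP at [0.675, 0, 0.405] pointing down, gripper open.
Joint ranges: [-2.59, 2.59], [-0.33, 1.99], [-1.39, 1.29], [0.1, 2.45], [-1.04, 4.18], [0.21, 1.99], [-2.66, 2.66]. Speed limits (rad/s): [2.57, 2.57, 3.14, 3.14, 3.14, 3.14, 3.14].

INTERFACE

Orientations are given as a unit quaternion [x, y, z, w].
In Python, from cell import monitor, eyes, ticket gives the robot as it stands.
- The arm moves only by the shell command python3 -m handwheel 'ROWS' [FORCE]. ROWS is JSON, a list of rows, each an object with "delta_pos": the shift along the tool's x, y, z in cm, a list of three; "roll": the turn about the tool's z in degrees; "hand": the closure in counts, from 0 (fully open) to 255 (shut). In form: [{"delta_pos": [x, y, z], "roll": roll, "hand": hand}, ...]. A call has exactly 10 rows; each row shifts and turns the commanded pose from where the row before left it, along the tool's axes as they then stand; what a row does not reach is not made up. A row lasts 1/8 s, in which the tool goes at most 62.5 mm and 10.7 degrees, less where a joint would pass 70% of its speed; a pose out of reach is approached as far as the arm can. A call with a gripper value outside its range is refused whole. The fingers move at their own pace and stop on an object; FORCE is the grip in N (left out, the last holds). Time passes only in rows, so rows that do not move let the fingers close, or fill a call up. It gives the time, the measured TCP pose, the force, the opening and the grip force at its end, in the units of the state.
- monitor.state(): the state, without advancing time (a new reading comes with each control period).
- eyes.read_camera(name): name is "scene" or "side" or "wrist"; returns a dict with "pixels" (384x512x3 uint8, blue, green, red), "fovy" (degrees; the focal length in pixels is half the picture's height over the tangent of half this angle, whatever the lens; pixels are square), "cx", "cy" (the principal point, pixels), "k1" (the pictures are not rectified: a ray, as slopes to the right and down, at radius r is drawn at 1 + k1 r^2 times it, then the intrinsics apply), "origin" and "orientation" of the camera in the world; the wrist camera has in their place "T_tool_cam" (4x4, takes a point from camera to tool coordinates, whose origin is the TCP and whose axes are the flange's). Camera axes: x right, y down, z forward; pixel columns grow to the right and rows downward; lengths in m; the calibration is good to about 2 mm. A picture is of the moment at which its call begins: read the wrist's pose just before it. There is no depth.
- ticket.finish_job(): hands the job in; it is judged then, once.
The state is a dict: "clock": time; "joint_pos": joint angles; "joint_velocities": joint speeds; "effort": joint torques, N m; "ee_pos": TCP position; "tool_rot": TCP orientation; "force": force on the tool from outside, world axes, zero at the start; "torque": the same for the moment, N m; "opening": opening from 0.0 (shut) to 1.0 (fully open); "gripper_force": force on a finger pad.
Only numpy, scipy, OpenCV 4.12 (cv2) and the standard library are available. Lean on these libraries where they do the work, as an engineer would, in place of code of your own. Each camera call takes 0.05 s, during which the arm holds its last target. There are 200 camera calls.

TASK

Inspection is finished: take the small culture plate off the dark inspection mat, set it down flat, not dropped or tipped, on the tray of the open incubator drawer, beside the large plate that is already there, without touching that one with the gripper. Then push the drawer home gently, never slamming it, until it snaps into its catch and stays fully shut. Leave everything else on the bench as it stands.

Things in the scene. Friction and masses are not known exactly. Their poses are not given: they have to be found in the camera images.
- plate: the small closed culture plate (clear plastic, straw-coloured agar), a flat disc 60 mm across and 15 mm high, about 30 g, loose, lid stays on; it lies on the dark mat at the start. Origin at the centre of its underside, z up
- big_plate: large closed culture plate of the same kind, 90 mm across and 15 mm high, standing loose on the drawer's tray, to the left, right or in the middle; there is always room for the small plate on one side of it. Not to be touched by the gripper. Origin at the centre of its underside
- mat: dark square inspection mat with a fine grid, 130 x 130 x 4 mm, fixed to the bench. Origin at the centre of its underside, z up. Beyond it and well to its left stands a fixed bench magnifier, white foot 130 mm across, lens 110 mm across about 0.2 m above the bench, its rim at least 0.12 m from the mat's centre
- drawer (a joint): how far the drawer stands open, m: 0 fully home, 0.185 fully open; starts at 0.150 to 0.180. It slides along the x axis of incubator_front; pushing along +x closes it and the value falls. It runs with about 2 N; over the last 13 mm a spring catch raises the push needed to about 7 N; past about 4 mm the catch draws the drawer home by itself and holds it. Let go before that, it stays ajar
- drawer_tray (a point): moves with the drawer: centre of the tray's steel floor (top side), 75 mm above the bench; axes as incubator_front. Floor 176 mm along x by 266 mm along y; sides and back 13 mm high. The front panel's inner face is at x = -0.088 m here, its top 119 mm above the bench. With the drawer open by q the incubator's front face is at x = q - 0.088; set plates down ahead of it
- drawer_handle (a point): moves with the drawer: centre of the bar handle on the front panel, 90 mm above the bench; a flat upright aluminium bar along y, 120 mm long, 18 mm high, 8 mm thick, its centre 31 mm out from the panel's outer face (panel 12 mm thick, 324 mm wide), on a post 50 mm to either side. A good place to push
- plate_stack: stack of two 90 mm plates, 30 mm high, loose on the bench to the left of the mat; bystander. Origin under its centre
- pen: marker pen, 114 mm long, 17 mm thick, lying loose beyond the mat; bystander. Origin under its middle, x along the pen
- beaker: clear beaker, 72 mm across, 90 mm high, loose on the right; bystander. Origin under its centre
- tip_box: closed grey box of pipette tips, 126 x 88 x 64 mm, loose on the right; bystander. Origin under its centre
- incubator_front (a point): on the fixed low light-grey plate incubator (340 mm wide along y, 250 mm deep along x, 125 mm high, flat clear top): middle of the top edge of its front face, 125 mm above the bench; x points into the incubator, y left, z up. The face has a dark green control strip below and the one drawer above. One plate passes under its roof (30 mm over the tray floor), two stacked do not
- jar: sample jar with white cap, 56 mm across, 75 mm high, loose left of the incubator; bystander. Origin under its centre
Not all that is in view belongs to the job. What is shaped like the plate but orange or red is not meant.

How it is judged:
On the way, in this order (a step that is already met when the one before it is completed fails the run):
1. the small plate stands flat on the tray of the open drawer, let go (z of plate in the frame of drawer_tray between -0.004 and 0.004 m and x of plate in the frame of drawer_tray between -0.088 and 0.088 m and y of plate in the frame of drawer_tray between -0.133 and 0.133 m and angle between plate's own z axis and vertical below 0.1 rad and contact force between the fingers and plate below 0.1 N and value of joint drawer above 0.05 m), for 0.2 s.
2. the drawer is pushed home past its catch (value of joint drawer below 0.003 m), for 0.2 s.
At the end, for the whole second after the job is handed in: The drawer is home in its catch (open by less than 3 mm) and still; the small plate and the large plate both stand flat on its tray (underside within 4 mm of the tray floor, tilted under 0.1 rad), side by side, at rest (value of joint drawer below 0.003 m and velocity of joint drawer between -0.01 and 0.01 m/s and z of plate in the frame of drawer_tray between -0.004 and 0.004 m and x of plate in the frame of drawer_tray between -0.088 and 0.088 m and y of plate in the frame of drawer_tray between -0.133 and 0.133 m and angle between each of plate, big_plate's own z axis and vertical below 0.1 rad and linear speed of plate below 0.02 m/s and z of big_plate in the frame of drawer_tray between -0.004 and 0.004 m); the robot touches nothing.
It fails at once if the small plate is tipped by more than 0.5 rad (angle between plate's own z axis and vertical above 0.5 rad).
It fails at once if the small plate is dropped or thrown: faster than 0.6 m/s (a fall of about 18 mm) while not held (contact force between the fingers and plate below 0.02 N and linear speed of plate above 0.6 m/s).
It fails at once if the gripper touches the large plate in the drawer (over 0.5 N) (contact force between any of the fingers, the arm and big_plate above 0.5 N).
It fails at once if the drawer is slammed (closing faster than 0.5 m/s) (velocity of joint drawer below -0.5 m/s).
It fails at once if something else on the bench is shifted by more than 20 mm (distance of any of plate_stack, pen, beaker, tip_box, jar from where it was at the start of the episode above 0.02 m).
It also fails if it takes over 54 s, if anything falls off the work surface, if the arm or the gripper's body presses on something with over 40 N, if the wrist force passes 120 N, or if a joint passes its speed limit or range.

## Working session

There is one attempt and no reset: what is moved stays moved. The work goes in short steps, Python scripts to look and compute and a shell command to move; the robot and the scene stay as the last step left them, time stands still between calls to the robot, and variables do not carry over. Pictures are saved under pics/ and viewed, at most 14 in all, crops included, and the job is handed in when it is done.

```bash
ls; mkdir -p pics
cat > h.py <<'E'
import numpy as np, cv2
from cell import monitor, eyes
from scipy.spatial.transform import Rotation as R
def grab(n):
    s=monitor.state(); c=eyes.read_camera(n)
    if n=="wrist":
        T=np.eye(4);T[:3,:3]=R.from_quat(s["tool_rot"]).as_matrix();T[:3,3]=s["ee_pos"]
        T=T@np.array(c["T_tool_cam"]); c["o"]=T[:3,3]; c["R"]=T[:3,:3]
    else:
        c["o"]=np.array(c["origin"]); q=np.array(c["orientation"]); c["R"]=R.from_quat(q).as_matrix() if q.size==4 else q
    c["f"]=192/np.tan(np.radians(c["fovy"])/2)
    return c
def K(c): return np.array([[c["f"],0,c["cx"]],[0,c["f"],c["cy"]],[0,0,1.]])
def ray(c,u,v):
    p=cv2.undistortPoints(np.array([[[u,v]]],float),K(c),np.array([c["k1"],0,0,0.]))[0,0]
    return c["R"]@np.array([p[0],p[1],1.])
def onz(c,u,v,z):
    d=ray(c,u,v); return c["o"]+d*(z-c["o"][2])/d[2]
def proj(c,P):
    P=np.atleast_2d(P).astype(float); rv=cv2.Rodrigues(c["R"].T)[0]; t=-c["R"].T@c["o"]
    return cv2.projectPoints(P,rv,t,K(c),np.array([c["k1"],0,0,0.]))[0][:,0]
E
python3 - <<'E'
from h import *
import pickle
print(monitor.state())
ims={}
for n in("scene","side","wrist"):
    c=grab(n); ims[n]=c; cv2.imwrite(f"pics/{n}0.png",c["pixels"]); print(n,c["o"],c["R"].round(3).tolist(),c["fovy"],c["k1"],c["cx"],c["cy"])
pickle.dump(ims,open("ims0.pkl","wb"))
cv2.imwrite("pics/all0.png",np.vstack([cv2.resize(np.hstack([ims["side"]["pixels"],ims["wrist"]["pixels"]]),(800,300)),]))
cv2.imwrite("pics/scene0b.png",cv2.resize(ims["scene"]["pixels"],(800,600),interpolation=cv2.INTER_CUBIC))
E
```

```text
pics
{'clock': 0.0, 'joint_pos': array([-0.02890119,  0.4694676 , -0.04860137,  1.53372592,  0.02406987,
        1.14097462, -0.08229666]), 'joint_velocities': array([-5.83204567e-05, -1.66353488e-03,  6.31909697e-04, -1.15827526e-03,
        5.97300219e-04, -4.45693804e-04,  8.13690630e-05]), 'effort': array([ 1.18357209e-03, -5.10321057e+01, -4.63755790e-02, -2.37716943e+01,
        1.05899444e-02,  7.35067850e-03,  1.56414734e-05]), 'ee_pos': array([6.74750294e-01, 3.08335001e-05, 4.03629900e-01]), 'tool_rot': array([ 7.07095819e-01,  7.07117042e-01, -7.19065500e-04, -6.88650110e-04]), 'force': array([ 0.16203931,  0.77154979, -0.50469351]), 'torque': array([ 0.02912375, -0.01048238,  0.00493647]), 'gripper_force': 0.0, 'opening': 1.0013492682190386}
scene [ 1.16620865 -1.07819738  1.23566444] [[0.884, 0.306, -0.353], [0.467, -0.595, 0.654], [-0.01, -0.743, -0.669]] 48.05391788403119 -0.08782639120460504 259.9332144158756 188.5849471172044
side [0.41856324 1.12128522 0.98950073] [[-0.99, -0.083, 0.114], [-0.141, 0.61, -0.78], [-0.005, -0.788, -0.615]] 49.98743940435281 -0.04542711456357489 246.2541760700081 189.68790773812051
wrist [0.67501339 0.07250118 0.37399148] [[1.0, 0.0, -0.002], [-0.0, -0.958, -0.286], [-0.002, 0.286, -0.958]] 60.14911512255217 -0.08700482069316287 258.6122469628212 192.1167780966873
```

View pics/scene0b.png

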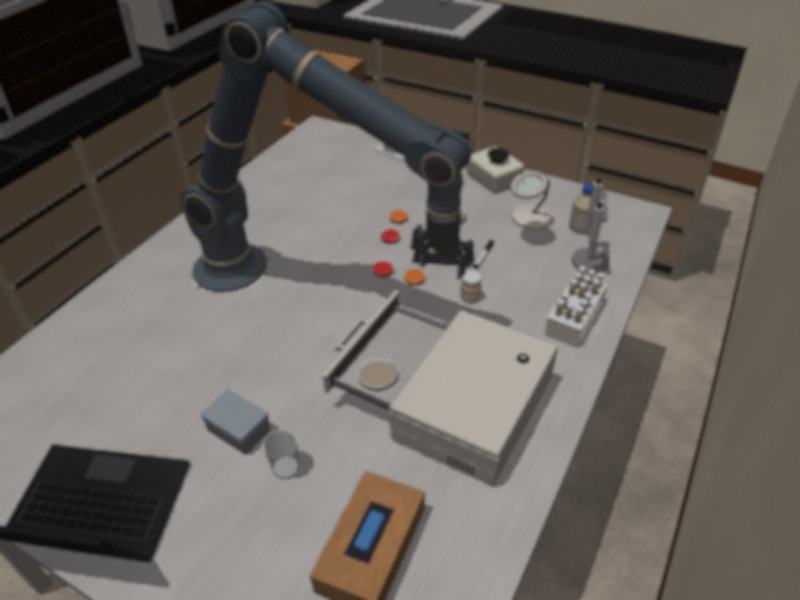

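View pics/all0.png

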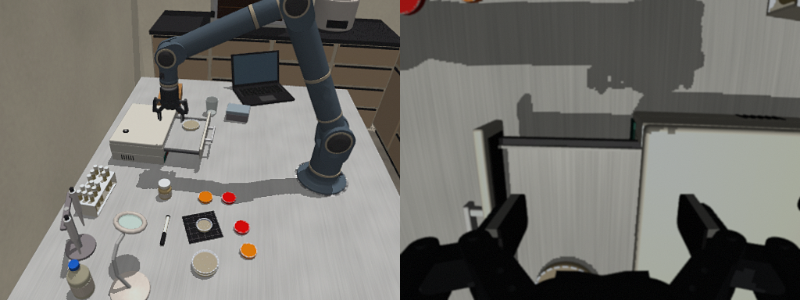

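The plate on the dark mat is at side px ≈(260,289). Lookalikes (side px):
- orange (262,252) and (317,320)
- red (292,253) and (308,290)
- stack (262,337)
- big plate in the drawer (244,160)

I choose the straw-coloured one on the dark mat, and check it in a close crop.

Run:
```python
from h import *
import pickle
ims=pickle.load(open("ims0.pkl","rb")); s=ims["side"]; im=s["pixels"]
a=cv2.resize(im[250:325,225:300],(400,400),interpolation=cv2.INTER_CUBIC)
b=cv2.resize(im[130:225,180:280],(400,380),interpolation=cv2.INTER_CUBIC); b=np.vstack([b,np.zeros((20,400,3),np.uint8)])
cv2.imwrite("pics/crop1.png",np.hstack([a,b]))
hsv=cv2.cvtColor(im,cv2.COLOR_BGR2HSV)
dark=((hsv[...,2]<75)).astype(np.uint8); 
roi=np.zeros_like(dark); roi[255:325,222:300]=1
m=cv2.morphologyEx(dark*roi,cv2.MORPH_CLOSE,np.ones((3,3)))
cs=cv2.findContours(m,cv2.RETR_EXTERNAL,cv2.CHAIN_APPROX_NONE)[0]; c=max(cs,key=cv2.contourArea)
P=np.array([onz(s,*p,0.004)[:2] for p in c[:,0]],np.float32); print("mat",cv2.minAreaRect(P))
box=np.zeros_like(dark); cv2.drawContours(box,[cv2.convexHull(c)],-1,1,-1); box=cv2.erode(box,np.ones((5,5)))
pl=((hsv[...,2]>90)).astype(np.uint8)*box
cs=cv2.findContours(cv2.morphologyEx(pl,cv2.MORPH_OPEN,np.ones((3,3))),cv2.RETR_EXTERNAL,cv2.CHAIN_APPROX_NONE)[0]
for c in cs:
    if cv2.contourArea(c)<40: continue
    P=np.array([onz(s,*p,0.0115)[:2] for p in c[:,0]],np.float32); print("plate",cv2.boundingRect(c),cv2.minAreaRect(P),cv2.minEnclosingCircle(P))
```

```text
mat ((0.49890899658203125, 0.3443208336830139), (0.12853014469146729, 0.12941434979438782), 21.434877395629883)
plate (251, 279, 21, 18) ((0.4910893440246582, 0.33915090560913086), (0.06113423407077789, 0.06128687784075737), 46.47960662841797) ((0.4918866455554962, 0.34104403853416443), 0.03277368098497391)
```

View pics/crop1.png

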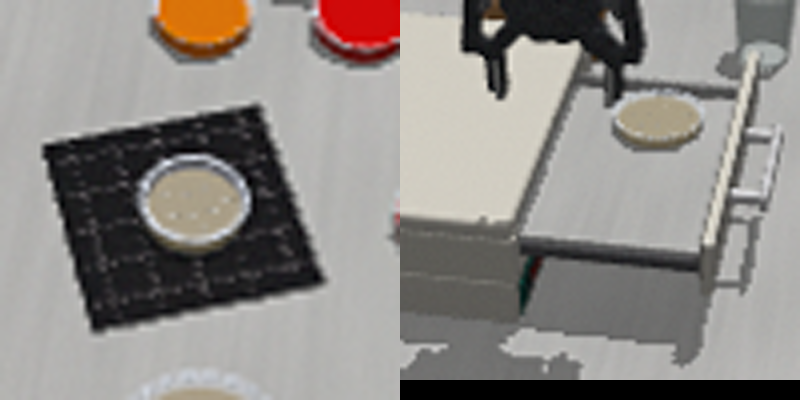

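The crop confirms it: the straw plate is on the mat at side (261,288), diameter ≈61 mm, world (0.491, 0.340). The big plate sits in the right half of the drawer (side ≈(244,160)), which leaves the left half free. I'll move over the plate.

```bash
python3 -m handwheel '[{"delta_pos":[4.25,-2.3,0],"roll":0,"hand":0},{"delta_pos":[4.25,-2.3,0],"roll":0,"hand":0},{"delta_pos":[4.25,-2.3,0],"roll":0,"hand":0},{"delta_pos":[4.25,-2.3,0],"roll":0,"hand":0},{"delta_pos":[4.25,-2.3,0],"roll":0,"hand":0},{"delta_pos":[4.25,-2.3,0],"roll":0,"hand":0},{"delta_pos":[4.25,-2.3,0],"roll":0,"hand":0},{"delta_pos":[4.25,-2.3,0],"roll":0,"hand":0},{"delta_pos":[0,0,2],"roll":0,"hand":0},{"delta_pos":[0,0,2],"roll":0,"hand":0}]'
python3 - <<'E'
from h import *
import pickle
s=monitor.state();print(s["ee_pos"],s["tool_rot"])
ims={n:grab(n) for n in("scene","side","wrist")}; pickle.dump(ims,open("ims1.pkl","wb"))
w=ims["wrist"]["pixels"]; sd=ims["side"]["pixels"]; sc=ims["scene"]["pixels"]
a=cv2.resize(sc[175:315,195:365],None,fx=2.35,fy=2.35,interpolation=cv2.INTER_CUBIC)
b=cv2.resize(w,(400,300))
h=max(a.shape[0],300)
o=np.zeros((h,800,3),np.uint8);o[:a.shape[0],:a.shape[1]]=a[:, :400];o[:300,400:]=b
cv2.imwrite("pics/v2.png",o)
E
```

```text
clock: 1.4
ee_pos: [0.4904, 0.3408, 0.3642]
tool_rot: [0.706, 0.708, 0.0, 0.0]
force: [-0.4, -0.9, 0.5]
opening: 1.0
gripper_force: 0.0
[0.49035693 0.34082916 0.36415527] [7.06441735e-01 7.07771198e-01 7.82828736e-05 1.77712990e-05]
```

View pics/v2.png

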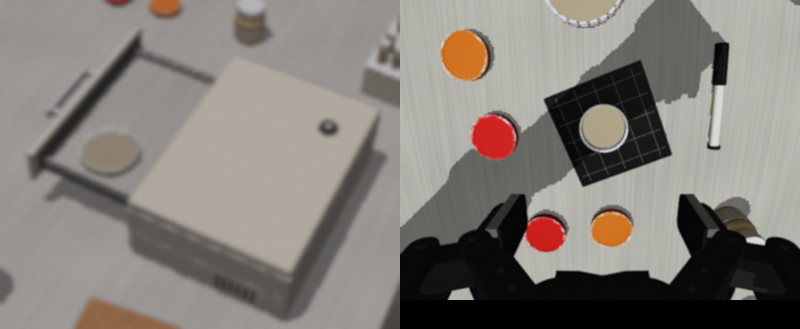

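The wrist view shows the plate on the mat at full-res (261,163), with orange and red discs around it. The scene view shows the drawer with the big plate in its right half. Next I refine the plate and measure the drawer from the unobstructed side view.

Run:
```python
from h import *
import pickle
ims=pickle.load(open("ims1.pkl","rb")); w=ims["wrist"]; 
hsv=cv2.cvtColor(w["pixels"],cv2.COLOR_BGR2HSV)
# straw agar of plates
m=cv2.inRange(hsv,(12,40,90),(32,140,255)); m[:, :]=cv2.morphologyEx(m,cv2.MORPH_OPEN,np.ones((3,3)))
for c in cv2.findContours(m,0,1)[0]:
    if cv2.contourArea(c)<500: continue
    (u,v),r=cv2.minEnclosingCircle(c); P=np.array([onz(w,*p,.0145)[:2] for p in c[:,0].astype(float)],np.float32)
    print("agar",u,v,r,cv2.minEnclosingCircle(P))
for nm,lo,hi in(("red",(0,150,100),(5,255,255)),("orange",(6,150,100),(18,255,255))):
    for c in cv2.findContours(cv2.inRange(hsv,lo,hi),0,1)[0]:
        if cv2.contourArea(c)>500: print(nm,cv2.minEnclosingCircle(np.array([onz(w,*p,.014)[:2] for p in c[:,0].astype(float)],np.float32)))
s=ims["side"]; im=s["pixels"]
h=cv2.cvtColor(im,cv2.COLOR_BGR2HSV)
m=cv2.inRange(h,(12,40,90),(32,140,255)); m[:135]=0;m[190:]=0;m[:,:215]=0;m[:,275:]=0
for c in cv2.findContours(m,0,1)[0]:
    if cv2.contourArea(c)>40: print("big",cv2.boundingRect(c),cv2.minEnclosingCircle(np.array([onz(s,*p,.086)[:2] for p in c[:,0].astype(float)],np.float32)))
for nm,u,v,z in(("fr_l",208,185,.125),("pan_l",257,190,.119),("pan_r",269,144,.119)): print(nm,onz(s,u,v,z))
c=ims["scene"]
for nm,u,v,z in(("fr_l",195+235/2.35,175+58/2.35,.125),("fr_r",195+130/2.35,175+203/2.35,.125),("pan_l",195+138/2.35,175+32/2.35,.119),("pan_r",195+33/2.35,175+155/2.35,.119),("big",195+110/2.35,175+151/2.35,.09)): print(nm,onz(c,u,v,z))
a=cv2.resize(im[125:225,170:285],(800,696),interpolation=cv2.INTER_CUBIC)[:600]
cv2.imwrite("pics/v3.png",a)
```

```text
agar 260.1300048828125 162.97999572753906 26.805639266967773 ((0.4905953109264374, 0.345320463180542), 0.026260651648044586)
agar 234.5 0.5 41.50311279296875 ((0.46774476766586304, 0.49134695529937744), 0.03654353320598602)
red ((0.4060102701187134, 0.18752840161323547), 0.029750721529126167)
red ((0.34892091155052185, 0.3320559859275818), 0.030095277354121208)
orange ((0.5017264485359192, 0.1982574462890625), 0.029832303524017334)
orange ((0.32234448194503784, 0.43381863832473755), 0.029535828158259392)
big (235, 155, 14, 9) ((0.6292017698287964, -0.2174040824174881), 0.0318351611495018)
fr_l [0.71438063 0.01690174 0.125     ]
pan_l [0.54358327 0.01430067 0.119     ]
pan_r [ 0.53209021 -0.2892651   0.119     ]
fr_l [0.72541261 0.01232    0.125     ]
fr_r [ 0.71722865 -0.32005222  0.125     ]
pan_l [0.55511125 0.00181924 0.119     ]
pan_r [ 0.54672038 -0.30393556  0.119     ]
big [ 0.62903018 -0.22369417  0.09      ]
```

View pics/v3.png

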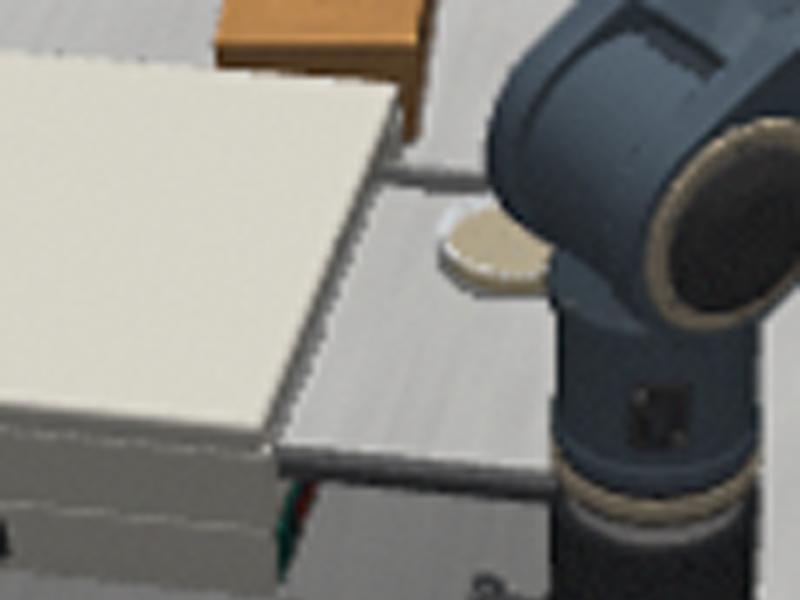

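Plate at about (0.4906, 0.3435) (wrist and side agree to within 5 mm). Next I descend.

```bash
python3 -m handwheel '[{"delta_pos":[0.25,0,3],"roll":0,"hand":0},{"delta_pos":[0,0,3],"roll":0,"hand":0},{"delta_pos":[0,0,3],"roll":0,"hand":0},{"delta_pos":[0,0,3],"roll":0,"hand":0},{"delta_pos":[0,0,3],"roll":0,"hand":0},{"delta_pos":[0,0,1.5],"roll":0,"hand":0},{"delta_pos":[0,0,1],"roll":0,"hand":0},{"delta_pos":[0,0,0.9],"roll":0,"hand":0},{"delta_pos":[0,0,0],"roll":0,"hand":0},{"delta_pos":[0,0,0],"roll":0,"hand":0}]' 20
python3 - <<'E'
from h import *
w=grab("wrist");s=grab("side")
o=np.zeros((384,800,3),np.uint8);o[:300,:400]=cv2.resize(w["pixels"],(400,300));o[:,400:]=cv2.resize(s["pixels"][230:326,210:310],(400,384),interpolation=cv2.INTER_CUBIC)
cv2.imwrite("pics/v4.png",o)
E
```

```text
clock: 2.8
ee_pos: [0.4912, 0.3428, 0.1814]
tool_rot: [0.707, 0.707, 0.001, 0.0]
force: [-0.2, -0.1, 0.6]
opening: 0.996
gripper_force: 0.0
```

View pics/v4.png

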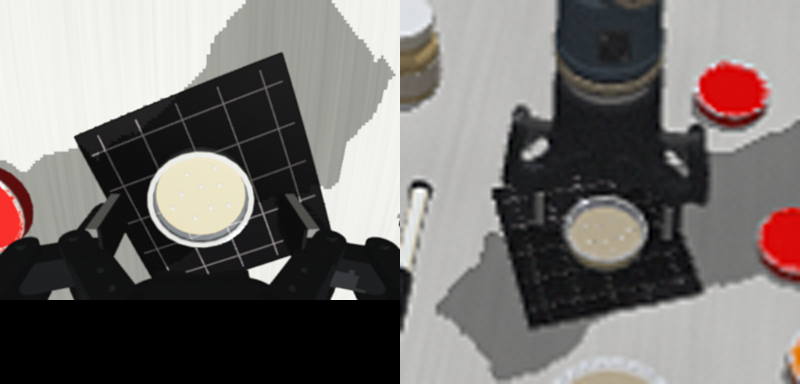

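Run:
```python
from h import *
s=monitor.state();w=grab("wrist");print(s["ee_pos"])
hsv=cv2.cvtColor(w["pixels"],cv2.COLOR_BGR2HSV)
m=cv2.inRange(hsv,(12,20,150),(35,140,255)); m=cv2.morphologyEx(m,cv2.MORPH_OPEN,np.ones((3,3)))
for c in cv2.findContours(m,0,1)[0]:
    if cv2.contourArea(c)>1500: print("agar",cv2.minEnclosingCircle(c),cv2.minEnclosingCircle(np.array([onz(w,*p,.0145)[:2] for p in c[:,0].astype(float)],np.float32)))
# where would the grasp line's tips project
p=s["ee_pos"]
for dx in(-.042,0,.042):print(proj(w,[[p[0]+dx,p[1],p[2]-.160]]))
s=grab("side");h=cv2.cvtColor(s["pixels"],cv2.COLOR_BGR2HSV)
m=cv2.inRange(h,(12,40,90),(32,140,255));m[:275]=0;m[310:]=0;m[:,:245]=0;m[:,280:]=0
c=max(cv2.findContours(m,0,1)[0],key=cv2.contourArea);print(cv2.minEnclosingCircle(np.array([onz(s,*p,.0145)[:2] for p in c[:,0].astype(float)],np.float32)))
```

```text
[0.4912432  0.34271917 0.18139476]
agar ((256.4895324707031, 248.934326171875), 57.212467193603516) ((0.49070435762405396, 0.34596335887908936), 0.0263300109654665)
[[163.07812673 264.75414718]]
[[257.63717725 265.23376197]]
[[352.20238711 264.64965914]]
((0.490172803401947, 0.3443335294723511), 0.024507515132427216)
```

```bash
python3 -m handwheel '[{"delta_pos":[0.25,-0.05,0.4],"roll":0,"hand":0},{"delta_pos":[0,0,0.2],"roll":0,"hand":0},{"delta_pos":[0,0,0],"roll":0,"hand":60},{"delta_pos":[0,0,0],"roll":0,"hand":120},{"delta_pos":[0,0,0],"roll":0,"hand":160},{"delta_pos":[0,0,0],"roll":0,"hand":160},{"delta_pos":[0,0,0],"roll":0,"hand":160},{"delta_pos":[0,0,0],"roll":0,"hand":160},{"delta_pos":[0,0,0],"roll":0,"hand":160},{"delta_pos":[0,0,0],"roll":0,"hand":160}]' 25
```

```text
clock: 4.25
ee_pos: [0.4906, 0.3451, 0.1749]
tool_rot: [0.707, 0.707, 0.0, 0.0]
force: [-0.0, 0.1, 2.6]
opening: 0.687
gripper_force: 27.1
```

```bash
python3 -m handwheel '[{"delta_pos":[0,0,-0.5],"roll":0,"hand":160},{"delta_pos":[0,0,-1],"roll":0,"hand":160},{"delta_pos":[0,0,-2],"roll":0,"hand":160},{"delta_pos":[0,0,-3],"roll":0,"hand":160},{"delta_pos":[0,0,-3],"roll":0,"hand":160},{"delta_pos":[0,0,-3],"roll":0,"hand":160},{"delta_pos":[0,0,-3],"roll":0,"hand":160},{"delta_pos":[0,0,-1.5],"roll":0,"hand":160},{"delta_pos":[0,0,-0.5],"roll":0,"hand":160},{"delta_pos":[0,0,0],"roll":0,"hand":160}]'
python3 - <<'E'
from h import *
w=grab("wrist");s=grab("side")
o=np.zeros((384,800,3),np.uint8);o[:300,:400]=cv2.resize(w["pixels"],(400,300));o[:,400:]=cv2.resize(s["pixels"][190:286,210:310],(400,384),interpolation=cv2.INTER_CUBIC)
cv2.imwrite("pics/v5.png",o)
E
```

```text
clock: 5.5
ee_pos: [0.4903, 0.3449, 0.3493]
tool_rot: [0.707, 0.707, -0.0, -0.0]
force: [-0.1, 0.9, -0.7]
opening: 0.688
gripper_force: 27.0
```

View pics/v5.png

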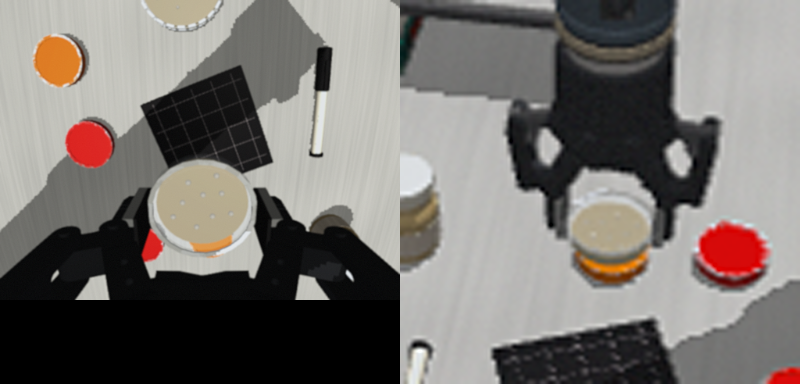

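The plate is held level (wrist (200,205)). Now over the drawer's free left half, staying high.

```bash
python3 -m handwheel '[{"delta_pos":[-2,0.6,-0.5],"roll":0,"hand":160},{"delta_pos":[-4,1.3,-0.5],"roll":0,"hand":160},{"delta_pos":[-5,1.6,-0.5],"roll":0,"hand":160},{"delta_pos":[-5.5,1.8,-0.5],"roll":0,"hand":160},{"delta_pos":[-5.5,1.8,-0.5],"roll":0,"hand":160},{"delta_pos":[-5.5,1.8,-0.5],"roll":0,"hand":160},{"delta_pos":[-5.5,1.8,0],"roll":0,"hand":160},{"delta_pos":[-5,1.6,0],"roll":0,"hand":160},{"delta_pos":[-4,1.4,0],"roll":0,"hand":160},{"delta_pos":[-2.5,0.8,0],"roll":0,"hand":160}]'
python3 - <<'E'
from h import *
import pickle
ims={n:grab(n) for n in("side","wrist","scene")}; pickle.dump(ims,open("ims2.pkl","wb"));print(monitor.state()["ee_pos"])
cv2.imwrite("pics/v6.png",cv2.resize(ims["wrist"]["pixels"],(800,600)))
E
```

```text
clock: 6.85
ee_pos: [0.6351, -0.1048, 0.3793]
tool_rot: [0.709, 0.705, -0.001, 0.0]
force: [0.1, 0.5, -0.3]
opening: 0.689
gripper_force: 27.0
[ 0.63494309 -0.10309665  0.37918745]
```

View pics/v6.png

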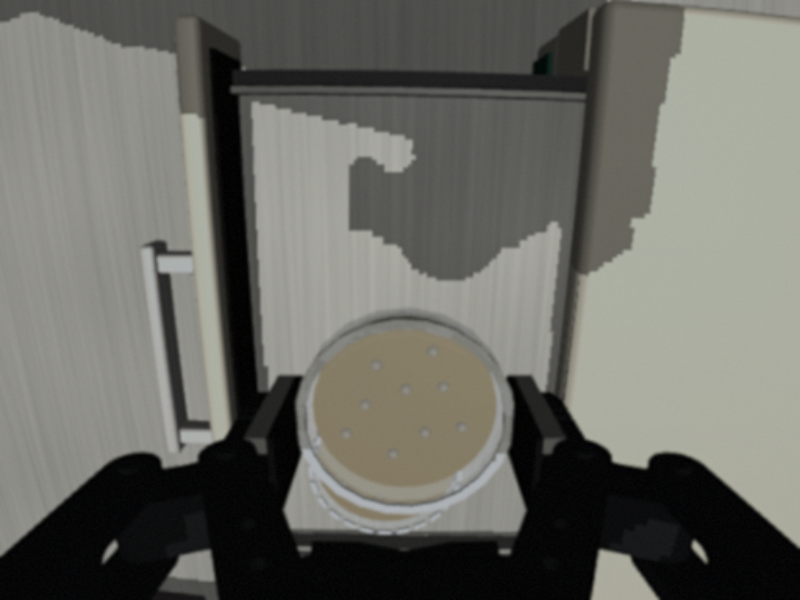

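The wrist view shows the panel's top at (195,18)–(222,435), the handle bar at (152,245)–(175,450), the left tray wall at row ~90, and the incubator edge at (592,15)–(570,375). The big plate's edge is just showing at the bottom.

Run:
```python
from h import *
import pickle
w=pickle.load(open("ims2.pkl","rb"))["wrist"]; k=1.5625
for nm,u,v,z in(("pan_out_l",180,18,.119),("pan_out_r",212,435,.119),("pan_in_l",205,20,.119),("pan_in_r",231,420,.119),("front_l",594,15,.125),("front_r",570,375,.125),("wall_l",240,93,.088),("wall_r",585,96,.088),("bar_l",152,247,.099),("bar_r",175,448,.099),("bigplate edge L",310,480,.09),("bigplate edge bottom pix",390,533,.09)): print(nm,onz(w,u/k,v/k,z).round(4))
```

```text
pan_out_l [0.5438 0.0173 0.119 ]
pan_out_r [ 0.5362 -0.1775  0.119 ]
pan_in_l [0.5544 0.016  0.119 ]
pan_in_r [ 0.5473 -0.1686  0.119 ]
front_l [0.7131 0.015  0.125 ]
front_r [ 0.7148 -0.1421  0.125 ]
wall_l [ 0.5578 -0.0106  0.088 ]
wall_r [ 0.7236 -0.0133  0.088 ]
bar_l [ 0.5097 -0.083   0.099 ]
bar_r [ 0.5046 -0.1986  0.099 ]
bigplate edge L [ 0.5787 -0.2257  0.09  ]
bigplate edge bottom pix [ 0.6255 -0.2651  0.09  ]
```

Tray centre ≈(0.637,-0.146), yaw ≈ -0.03 rad, big plate ≈(0.628,-0.221). Sizes fit: panel inner face to front face is 0.165, and the left wall sits at +0.133. The small plate goes to (0.634,-0.085).

```bash
python3 -m handwheel '[{"delta_pos":[0.6,0,0.5],"roll":0,"hand":160},{"delta_pos":[0.6,0,1.5],"roll":0,"hand":160},{"delta_pos":[0.6,-0.1,2],"roll":0,"hand":160},{"delta_pos":[0,0,2.5],"roll":0,"hand":160},{"delta_pos":[0,0,2.5],"roll":0,"hand":160},{"delta_pos":[0,0,2],"roll":0,"hand":160},{"delta_pos":[0,0,1],"roll":0,"hand":160},{"delta_pos":[0,0,0.5],"roll":0,"hand":160},{"delta_pos":[0,0,0.3],"roll":0,"hand":160},{"delta_pos":[0,0,0],"roll":0,"hand":160}]'
python3 - <<'E'
from h import *
s=monitor.state();print(s["ee_pos"],s["force"])
w=grab("wrist");sd=grab("side")
o=np.zeros((400,800,3),np.uint8);o[:300,:400]=cv2.resize(w["pixels"],(400,300));o[:,400:]=cv2.resize(sd["pixels"][120:220,190:290],(400,400),interpolation=cv2.INTER_CUBIC)
cv2.imwrite("pics/v7.png",o)
E
```

```text
clock: 8.25
ee_pos: [0.6347, -0.082, 0.2522]
tool_rot: [0.707, 0.707, 0.0, 0.0]
force: [0.2, 0.1, 0.1]
opening: 0.686
gripper_force: 27.0
[ 0.63469975 -0.08202989  0.2521983 ] [0.15763113 0.09646129 0.08287605]
```

View pics/v7.png

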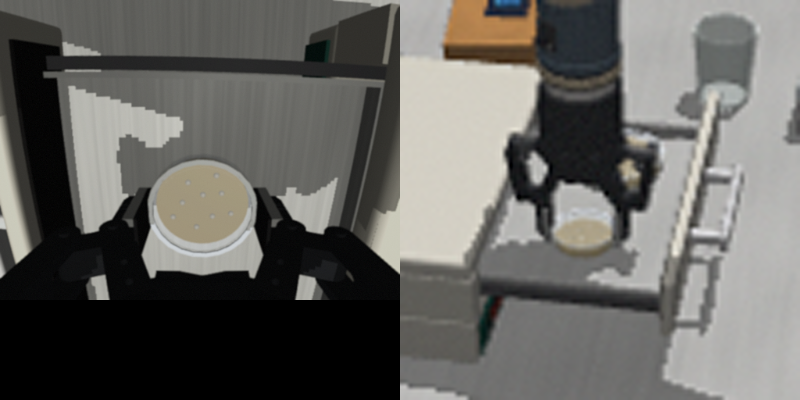

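The plate is just above the tray between panel and front, clear of the big plate. I lower it gently.

```bash
python3 -m handwheel '[{"delta_pos":[0,0,0.1],"roll":0,"hand":160},{"delta_pos":[0,0,0.1],"roll":0,"hand":160},{"delta_pos":[0,0,0.1],"roll":0,"hand":160},{"delta_pos":[0,0,0.1],"roll":0,"hand":160},{"delta_pos":[0,0,0.1],"roll":0,"hand":160},{"delta_pos":[0,0,0],"roll":0,"hand":160},{"delta_pos":[0,0,0],"roll":0,"hand":160},{"delta_pos":[0,0,0],"roll":0,"hand":160},{"delta_pos":[0,0,0],"roll":0,"hand":160},{"delta_pos":[0,0,0],"roll":0,"hand":160}]'
```

```text
clock: 9.6
ee_pos: [0.6345, -0.082, 0.2467]
tool_rot: [0.707, 0.707, 0.0, 0.0]
force: [0.6, 0.1, -0.1]
opening: 0.687
gripper_force: 27.0
```

```bash
python3 -m handwheel '[{"delta_pos":[0,0,0.05],"roll":0,"hand":160},{"delta_pos":[0,0,0.05],"roll":0,"hand":160},{"delta_pos":[0,0,0],"roll":0,"hand":160},{"delta_pos":[0,0,0],"roll":0,"hand":160},{"delta_pos":[0,0,0],"roll":0,"hand":160},{"delta_pos":[0,0,0],"roll":0,"hand":160},{"delta_pos":[0,0,0],"roll":0,"hand":160},{"delta_pos":[0,0,0],"roll":0,"hand":160},{"delta_pos":[0,0,0],"roll":0,"hand":160},{"delta_pos":[0,0,0],"roll":0,"hand":160}]'
```

```text
clock: 10.85
ee_pos: [0.6345, -0.082, 0.2459]
tool_rot: [0.707, 0.707, 0.0, 0.0]
force: [-2.6, 0.8, 4.4]
opening: 0.686
gripper_force: 27.2
```

Touching, at 4.4 N. I release partly, wait, then lift.

```bash
python3 -m handwheel '[{"delta_pos":[0,0,0],"roll":0,"hand":75},{"delta_pos":[0,0,0],"roll":0,"hand":60},{"delta_pos":[0,0,0],"roll":0,"hand":45},{"delta_pos":[0,0,0],"roll":0,"hand":35},{"delta_pos":[0,0,0],"roll":0,"hand":35},{"delta_pos":[0,0,0],"roll":0,"hand":35},{"delta_pos":[0,0,-0.5],"roll":0,"hand":35},{"delta_pos":[0,0,-1],"roll":0,"hand":35},{"delta_pos":[0,0,-1.5],"roll":0,"hand":35},{"delta_pos":[0,0,-2],"roll":0,"hand":35}]'
python3 -m handwheel '[{"delta_pos":[0,0,-3],"roll":0,"hand":35},{"delta_pos":[0,0,-3],"roll":0,"hand":35},{"delta_pos":[0,0,-3],"roll":0,"hand":80},{"delta_pos":[0,-2.5,0],"roll":0,"hand":255},{"delta_pos":[0,-3,0],"roll":0,"hand":255},{"delta_pos":[0,-3,0],"roll":0,"hand":255},{"delta_pos":[0,-3,0],"roll":0,"hand":255},{"delta_pos":[0,-2.5,0],"roll":0,"hand":255},{"delta_pos":[0,0,0],"roll":0,"hand":255},{"delta_pos":[0,0,0],"roll":0,"hand":255}]'
python3 - <<'E'
from h import *
s=monitor.state();print(s["ee_pos"],s["force"])
w=grab("wrist");sd=grab("side")
o=np.zeros((400,800,3),np.uint8);o[:300,:400]=cv2.resize(w["pixels"],(400,300));o[:,400:]=cv2.resize(sd["pixels"][120:220,190:290],(400,400),interpolation=cv2.INTER_CUBIC)
cv2.imwrite("pics/v8.png",o)
E
```

```text
clock: 12.1
ee_pos: [0.6345, -0.082, 0.2971]
tool_rot: [0.707, 0.707, 0.0, 0.0]
force: [-0.3, -0.6, -0.5]
opening: 0.866
gripper_force: 0.0
clock: 13.35
ee_pos: [0.4953, -0.0819, 0.3868]
tool_rot: [0.707, 0.707, 0.001, 0.001]
force: [-0.1, 1.0, 0.5]
opening: 0.001
gripper_force: 0.0
[ 0.49526775 -0.08191904  0.38683015] [-0.06460089  1.02918499  0.54805716]
```

View pics/v8.png

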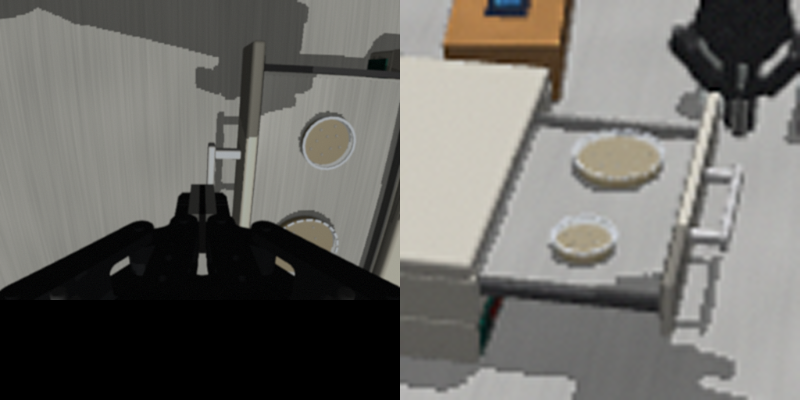

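Both plates lie flat and apart: small at side (236,180), big at (244,160). Next I roll 90° so the shut fingers push with their narrow side, and come down in front of the handle.

```bash
python3 -m handwheel '[{"delta_pos":[0,0,0],"roll":10,"hand":255},{"delta_pos":[0,0,0],"roll":10,"hand":255},{"delta_pos":[0,0,0],"roll":10,"hand":255},{"delta_pos":[0,0,0],"roll":10,"hand":255},{"delta_pos":[0,0,0],"roll":10,"hand":255},{"delta_pos":[0,0,0],"roll":10,"hand":255},{"delta_pos":[0,0,0],"roll":10,"hand":255},{"delta_pos":[0,0,0],"roll":10,"hand":255},{"delta_pos":[0,0,0],"roll":10,"hand":255},{"delta_pos":[0,0,0],"roll":0,"hand":255}]'
python3 - <<'E'
from h import *
s=monitor.state();print(s["ee_pos"],R.from_quat(s["tool_rot"]).as_matrix().round(3).tolist(),s["joint_pos"].round(2))
w=grab("wrist");h=cv2.cvtColor(w["pixels"],cv2.COLOR_BGR2HSV)
m=cv2.morphologyEx(cv2.inRange(h,(10,45,70),(32,140,255)),cv2.MORPH_OPEN,np.ones((3,3)))
for c in cv2.findContours(m,0,1)[0]:
    if cv2.contourArea(c)>500: print("agar",cv2.minEnclosingCircle(np.array([onz(w,*p,.0855)[:2] for p in c[:,0].astype(float)],np.float32)))
cv2.imwrite("pics/v9.png",w["pixels"])
E
```

```text
clock: 14.7
ee_pos: [0.4952, -0.0817, 0.3856]
tool_rot: [1.0, 0.001, 0.0, 0.0]
force: [-1.0, -0.1, -0.6]
opening: -0.0
gripper_force: 0.0
[ 0.49520029 -0.08174022  0.3856253 ] [[1.0, 0.003, 0.0], [0.003, -1.0, -0.0], [0.0, 0.0, -1.0]] [-0.07  0.2   0.18  1.97 -0.04  0.97 -1.44]
agar ((0.6226264834403992, -0.21824537217617035), 0.04085215926170349)
agar ((0.6328296065330505, -0.08192404359579086), 0.02551494538784027)
```

View pics/v9.png

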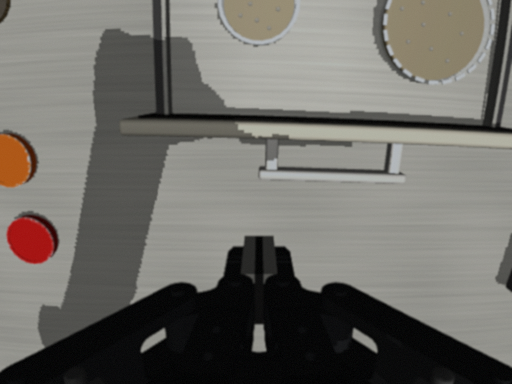

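The view from above shows the handle bar from (262,174) to (403,178), and both plates in the drawer. I descend in front of the bar.

```bash
python3 - <<'E'
from h import *
w=grab("wrist")
for u,v in((260,178),(404,182)):print(onz(w,u,v,.099))
E
python3 -m handwheel '[{"delta_pos":[-1,2,0],"roll":0,"hand":255},{"delta_pos":[-1,2,1],"roll":0,"hand":255},{"delta_pos":[-0.8,1.9,2],"roll":0,"hand":255},{"delta_pos":[0,0,2.5],"roll":0,"hand":255},{"delta_pos":[0,0,2.5],"roll":0,"hand":255},{"delta_pos":[0,0,2.5],"roll":0,"hand":255},{"delta_pos":[0,0,2],"roll":0,"hand":255},{"delta_pos":[0,0,1],"roll":0,"hand":255},{"delta_pos":[0,0,0],"roll":0,"hand":255},{"delta_pos":[0,0,0],"roll":0,"hand":255}]'
```

```text
[ 0.50323264 -0.08331485  0.099     ]
[ 0.50044866 -0.20076169  0.099     ]
clock: 16.05
ee_pos: [0.4669, -0.1411, 0.2514]
tool_rot: [1.0, 0.0, 0.001, 0.0]
force: [-0.3, -0.0, -0.7]
opening: -0.002
gripper_force: 0.0
```

```bash
python3 -m handwheel '[{"delta_pos":[1,0,0],"roll":0,"hand":255},{"delta_pos":[0.8,0,0],"roll":0,"hand":255},{"delta_pos":[0.5,0,0],"roll":0,"hand":255},{"delta_pos":[0.5,0,0],"roll":0,"hand":255},{"delta_pos":[0.5,0,0],"roll":0,"hand":255},{"delta_pos":[0.7,0,0],"roll":0,"hand":255},{"delta_pos":[0.8,0.05,0],"roll":0,"hand":255},{"delta_pos":[0.8,0.05,0],"roll":0,"hand":255},{"delta_pos":[0.8,0.05,0],"roll":0,"hand":255},{"delta_pos":[0.8,0.05,0],"roll":0,"hand":255}]'
```

```text
clock: 17.3
ee_pos: [0.5391, -0.1424, 0.2506]
tool_rot: [1.0, 0.0, -0.0, -0.0]
force: [-2.8, 1.0, 0.3]
opening: 0.001
gripper_force: 1.2
```

```bash
python3 -m handwheel '[{"delta_pos":[1,0.03,0],"roll":0,"hand":255},{"delta_pos":[1,0.03,0],"roll":0,"hand":255},{"delta_pos":[1,0.03,0],"roll":0,"hand":255},{"delta_pos":[1,0.03,0],"roll":0,"hand":255},{"delta_pos":[1,0.03,0],"roll":0,"hand":255},{"delta_pos":[1,0.03,0],"roll":0,"hand":255},{"delta_pos":[1,0.03,0],"roll":0,"hand":255},{"delta_pos":[0.8,0.03,0],"roll":0,"hand":255},{"delta_pos":[0.6,0,0],"roll":0,"hand":255},{"delta_pos":[0.4,0,0],"roll":0,"hand":255}]'
```

```text
clock: 18.55
ee_pos: [0.6269, -0.1457, 0.2508]
tool_rot: [1.0, -0.0, 0.0, 0.0]
force: [-2.2, 1.2, -2.1]
opening: -0.002
gripper_force: 1.0
```

```bash
python3 -m handwheel '[{"delta_pos":[0.3,0,0],"roll":0,"hand":255},{"delta_pos":[0.3,0,0],"roll":0,"hand":255},{"delta_pos":[0.3,0,0],"roll":0,"hand":255},{"delta_pos":[0.3,0,0],"roll":0,"hand":255},{"delta_pos":[0.3,0,0],"roll":0,"hand":255},{"delta_pos":[0.3,0,0],"roll":0,"hand":255},{"delta_pos":[0.3,0,0],"roll":0,"hand":255},{"delta_pos":[0.2,0,0],"roll":0,"hand":255},{"delta_pos":[0.2,0,0],"roll":0,"hand":255},{"delta_pos":[0,0,0],"roll":0,"hand":255}]'
```

```text
clock: 19.8
ee_pos: [0.6525, -0.1448, 0.2512]
tool_rot: [1.0, 0.0, 0.001, -0.0]
force: [-0.8, 0.9, -0.5]
opening: -0.001
gripper_force: 0.0
```

The force vanished, so the catch may have pulled it in. I push a little further to feel for the stop.

```bash
python3 -m handwheel '[{"delta_pos":[0.2,0,0],"roll":0,"hand":255},{"delta_pos":[0.2,0,0],"roll":0,"hand":255},{"delta_pos":[0.1,0,0],"roll":0,"hand":255},{"delta_pos":[0.1,0,0],"roll":0,"hand":255},{"delta_pos":[0,0,0],"roll":0,"hand":255},{"delta_pos":[0,0,0],"roll":0,"hand":255},{"delta_pos":[0,0,0],"roll":0,"hand":255},{"delta_pos":[0,0,0],"roll":0,"hand":255},{"delta_pos":[0,0,0],"roll":0,"hand":255},{"delta_pos":[0,0,0],"roll":0,"hand":255}]'
```

```text
clock: 21.05
ee_pos: [0.6548, -0.1453, 0.2509]
tool_rot: [1.0, -0.0, -0.005, -0.001]
force: [-12.7, 2.2, 10.7]
opening: -0.002
gripper_force: 6.6
```

Firm stop (12.7 N, above the 7 N catch), so the drawer is home. I back away and look.

```bash
python3 -m handwheel '[{"delta_pos":[-0.6,0,0],"roll":0,"hand":255},{"delta_pos":[-1,0,0],"roll":0,"hand":255},{"delta_pos":[-2,0,0],"roll":0,"hand":255},{"delta_pos":[-3,0,0],"roll":0,"hand":255},{"delta_pos":[-3,0,-1],"roll":0,"hand":255},{"delta_pos":[-2,0,-2.5],"roll":0,"hand":255},{"delta_pos":[-1,0,-3],"roll":0,"hand":255},{"delta_pos":[0,0,-3],"roll":0,"hand":255},{"delta_pos":[0,0,-2],"roll":0,"hand":255},{"delta_pos":[0,0,0],"roll":0,"hand":255}]'
python3 - <<'E'
from h import *
s=monitor.state();print(s["ee_pos"],s["joint_velocities"].round(3))
w=grab("wrist");sd=grab("side")
o=np.zeros((400,800,3),np.uint8);o[:300,:400]=cv2.resize(w["pixels"],(400,300));o[:,400:]=cv2.resize(sd["pixels"][120:220,170:270],(400,400),interpolation=cv2.INTER_CUBIC)
cv2.imwrite("pics/v10.png",o)
E
```

```text
clock: 22.3
ee_pos: [0.5319, -0.1455, 0.3673]
tool_rot: [1.0, 0.0, 0.002, 0.0]
force: [0.9, -0.0, 0.3]
opening: 0.001
gripper_force: 0.0
[ 0.53186433 -0.14546462  0.36727434] [-0.001  0.033 -0.006  0.039 -0.001 -0.006 -0.   ]
```

View pics/v10.png

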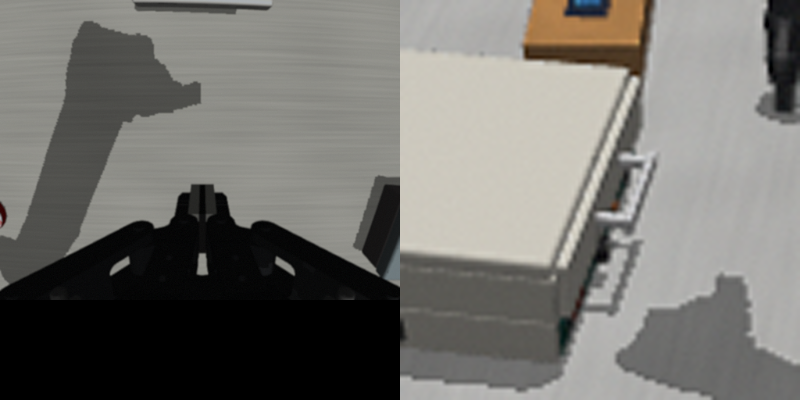

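The drawer panel sits flush with the incubator face (side view), and the arm is clear of everything. Handing in.

Run:
```python
from h import *
w=grab("wrist"); print("bar",onz(w,258,11,.099))
from cell import ticket
print(ticket.finish_job())
```

```text
bar [ 0.65747064 -0.14520971  0.099     ]
the job is handed in; nothing more can be done
None
```

The small plate is flat on the drawer tray beside the large one, and the drawer is pushed home: it reached a firm 12.7 N stop and looked flush. The job was handed in at about 22 s, with no verdict shown. One check didn't match: my last camera reading put the handle about 9 mm short of where the push stopped.

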